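# Post the batch card and wind the bake timer

### The arm

A 6-joint arm with a two-finger parallel gripper is mounted at the origin on the work surface. World frame = base frame: x ahead of the robot, y to its left, z up, the work surface at z = 0. Lengths are in mm, angles in rad, forces in N, time in s.
With the tool pointing down it reaches from about 300 to 775 mm from the base axis. Payload 14.6 kg.
Tool frame: the origin (TCP) lies midway between the tips of the shut fingers; the grasp point (between the pads) lies 19 mm behind it (manip.grasp_offset is the distance from the TCP to the grasp point, in mm); z points along the fingers, y is the line along which they close (so a half turn about z gives the same grasp; the last joint's range is limited). The gripper opens to 94 mm and grips with 3 to 60 N. Pads are 16 mm wide; open, the fingers measure 119 mm over their backs; the gripper's body (75 mm by 177 mm) begins 78 mm behind the grasp point.
Start: joints at [-1.34, 0.3, 1.521, -0, 1.321, -0.067], TCP at [161.373, -525.783, 205.446] pointing down, gripper open.
Joint ranges: [-3.03, 3.03], [-0.79, 2.21], [0.23, 2.52], [-1.04, 4.18], [0, 3.07], [-2.55, 2.55]. Speed limits (rad/s): [2.22, 2.22, 2.57, 3.14, 3.14, 3.14].

### API

Orientations are given as [roll, pitch, yaw] about the fixed x, y, z axes, in that order (R = Rz(yaw) Ry(pitch) Rx(roll)).
In Python, from cell import manip, viewer gives the robot as it stands. The module is installed in compiled form; this text tells all that it offers.
- The arm moves only by the tool move_arm, never from a script. Its argument "moves" is a list of rows, each a list of 4 numbers: the shift along the tool's x, y, z in m, then the turn about the tool's z in rad. A call has 1 to 12 rows; each row is the pose to reach, as a shift and turn from the pose commanded when the call began, along the tool's axes at that moment; what a row does not reach only later rows make up. A row lasts 1/10 s, in which the tool goes at most 50 mm and 8.59 degrees, less where a joint would pass 70% of its speed; a pose out of reach is approached as far as the arm can. A call with a gripper value outside its range is refused whole. "jaw" is the finger opening in m, from 0 to 0.094, set as the call begins (left out, the last holds). The fingers move at their own pace and stop on an object; "squeeze" is the grip in N (left out, the last holds). Time passes only in rows, so rows that repeat a pose let the fingers close. It gives the time, the measured TCP pose, the force, the opening and the grip force at its end, in the units of the state.
- manip.read_state(): the state, without advancing time (a new reading comes with each control period).
- viewer.camera(name): name is "scene" or "side" or "wrist"; returns a dict with "frame" (420x560x3 uint8, blue, green, red), "z_map" (420x560 float32, mm along the optical axis (not along the pixel's ray), 0 where there is no reading), "fx", "fy", "cx", "cy" (pixels), "D" ([k1, k2, p1, p2, k3] as OpenCV has them; the pictures are not rectified), "origin" and "orientation" of the camera in the world. Camera axes: x right, y down, z forward; pixel columns grow to the right and rows downward; lengths in mm; the calibration is good to about 2 mm. A picture is of the moment at which its call begins.
- manip.sign_off(): hands the job in; it is judged then, once.
The state is a dict: "clock": time; "joints": joint angles; "qd": joint speeds; "effort": joint torques, N m; "eef_pos": TCP position; "eef_rot": TCP orientation; "wrist_force": force on the tool from outside, world axes, zero at the start; "moment": the same for the moment, N m; "finger_gap": finger opening in mm; "finger_force": force on a finger pad.
Only numpy, scipy, OpenCV 4.12 (cv2) and the standard library are available. Lean on these libraries where they do the work, as an engineer would, in place of code of your own. Each camera call takes 0.05 s, during which the arm holds its last target. There are 200 camera calls.

### The job

Start the next batch: move the blue card from the waiting stand to the empty slot of the bake timer's card ledge, so that it stands there on its long edge, fully down in the slot. Wind the timer's brass key clockwise, in as many partial turns as it takes, until it comes up against its stop and is fully wound. Leave the yellow and the white card standing where they are.

Things in the scene. Friction and masses are not known exactly. Their poses are not given: they have to be found in the camera images.
- timer: Wind-up bake timer, fixed. Origin on the counter, right under the key's vertical axis. White case x -80 to +110, y -70 to +70 mm in its own axes, top at z 74 mm. Brass key on top; steel bell at the +y side; at the -y side a wooden card ledge, x -65 to +65, y -190 to -70 mm, 43 mm high, with two slots along x: y = -100 mm holds the white card, y = -160 mm is empty.
- bell (a point): Centre of the underside of the timer's bell, 158 mm above the counter, 74 mm from the key's axis on the timer's +y side: a steel dome of 40 mm radius, 25 mm high, on a 14 mm column at y = 83 mm. It overhangs the key's sweep: fingers reaching down cannot follow a wing round under it; they must lift, go back and push a wing again.
- gauge (a point): Small round gauge (40 mm) on the case's top beside the key. Its black needle moves clockwise with the key, from the red dot (run down) to the green dot (fully wound).
- timer_slot (a point): Centre of the floor of the empty slot of the timer's card ledge, 8 mm above the counter; axes as the timer's (x along the slot, z up). The slot is 11.5 mm wide, 130 mm long, open at both ends; straight walls to 28 mm above its floor, then lips flared at 45 degrees to about 26 mm wide at 35 mm above the floor.
- key_grip (a point): Middle of the brass key, on its vertical axis, 116 mm above the counter; axes as the timer's (fixed, does not turn). The key is an upright flat bar with two wings: 124 mm across, 8 mm thick, from z = 103 to 129 mm above the counter, with a 26 mm boss in the middle (z 101 to 131 mm) on a 16 mm stem. Push a wing's side with the fingertips to turn it.
- key (a joint): Winding angle of the key, rad: grows clockwise seen from above, 0 run down, 7.5 against its stop (fully wound). At 0 the wings lie along the timer's x axis; at q they are turned clockwise by q from it. Stiff and sprung: 0.3 Nm rising to 0.45 Nm (7 to 10 N pushed 45 mm from the axis). A brake holds it wherever it is left, but it can be pushed back.
- blue_card: Blue rigid card, 120 mm long (its x), 8 mm thick (its y) and 90 mm high (its z), about 80 g; origin at the centre of its underside, its z axis up while it stands on its long edge. Starts upright in one of the two slots of the waiting stand.
- yellow_card: Yellow card, 120 mm long (its x), 8 mm thick (its y) and 90 mm high (its z), about 80 g; origin at the centre of its underside, its z axis up while it stands on its long edge. Starts upright in the other slot of the waiting stand.
- white_card: White card, 120 mm long (its x), 8 mm thick (its y) and 90 mm high (its z), about 80 g; origin at the centre of its underside, its z axis up while it stands on its long edge. Stands in the slot of the timer's card ledge nearer to the key.
- stand: Waiting stand, a fixed dark wooden block 130 mm (x) by 120 mm (y), 43 mm high; origin at the centre of its underside. Two slots along x at y = -30 and +30 mm, of the same section as the timer's slots (11.5 mm wide, floor at z = 8 mm, straight walls to z = 36 mm).
Not all that is in view belongs to the job. Of the things like the blue_card, leave any that is green or turquoise; of the rest the smaller one is meant.

How it is judged (in metres and radians):
At the end, for the whole second after the job is handed in: The key is wound to within 0.3 rad of its stop and stays there; the blue card stands on its long edge in the ledge's empty slot: down on the slot's floor to 5 mm, centred along the slot to 30 mm, upright to 0.2 rad, at rest (value of joint key above 7.2 rad and velocity of joint key between -0.05 and 0.05 rad/s and x of blue_card in the frame of timer_slot between -0.03 and 0.03 m and y of blue_card in the frame of timer_slot between -0.006 and 0.006 m and z of blue_card in the frame of timer_slot below 0.005 m and angle between blue_card's own z axis and vertical below 0.2 rad and angle between the x axis of blue_card and the x axis of timer_slot, either way round below 0.1 rad and linear speed of blue_card below 0.02 m/s); the robot touches nothing.
It fails at once if the yellow card is moved by more than 30 mm or tipped out of its slot (distance of yellow_card from where it was at the start of the episode above 0.03 m or angle between yellow_card's own z axis and vertical above 0.35 rad).
It fails at once if the white card is moved by more than 30 mm or tipped out of its slot (distance of white_card from where it was at the start of the episode above 0.03 m or angle between white_card's own z axis and vertical above 0.35 rad).
It also fails if it takes over 72 s, if anything falls off the work surface, if the arm or the gripper's body presses on something with over 40 N, if the wrist force passes 120 N, or if a joint passes its speed limit or range.

## Working session

There is one attempt and no reset: what is moved stays moved. The work goes in short steps, Python scripts to look and compute and a tool call to move; the robot and the scene stay as the last step left them, time stands still between calls to the robot, and variables do not carry over. Pictures are saved under pics/ and viewed, at most 10 in all, crops included, and the job is handed in when it is done.

Besides the shell and the picture viewer there is one more tool, called as name(argument=value, ...) on one line, values as JSON. move_arm: Moves the arm, as the interface text tells. Its arguments: {"type":"object","properties":{"moves":{"type":"array"},"jaw":{"type":"number"},"squeeze":{"type":"number"}},"required":["moves"]}

```bash
mkdir -p pics; cat > h.py <<'E'
import numpy as np, cv2
from cell import manip, viewer
def cam(n):
    c=viewer.camera(n); return c
def Rot(c):
    o=np.array(c["orientation"],float)
    if o.shape==(3,3): return o
    from scipy.spatial.transform import Rotation as R
    return R.from_euler('xyz',o).as_matrix() if o.size==3 else R.from_quat(o).as_matrix()
def cloud(c):
    K=np.array([[c["fx"],0,c["cx"]],[0,c["fy"],c["cy"]],[0,0,1]]);z=c["z_map"]
    v,u=np.mgrid[:z.shape[0],:z.shape[1]]
    p=cv2.undistortPoints(np.stack([u,v],-1).reshape(-1,1,2).astype(np.float64),K,np.array(c["D"],float)).reshape(z.shape+(2,))
    P=np.dstack([p*z[...,None],z]); W=P@Rot(c).T+np.array(c["origin"]); W[z==0]=np.nan
    return W
E
python3 - <<'E'
from h import *
import pickle
a={n:cam(n) for n in("scene","side","wrist")}
pickle.dump(a,open("c0.pkl","wb"))
for n,c in a.items(): print(n,c["origin"],c["orientation"],c["fx"]); cv2.imwrite(f"pics/{n}0.png",c["frame"])
cv2.imwrite("pics/both.png",cv2.resize(np.vstack([a["scene"]["frame"],a["side"]["frame"]]),(400,600)) )
s=manip.read_state();print(s)
E
```

```text
scene [826.32337343 302.23116956 734.43119009] [-2.49415349 -0.01384574  2.36727414] 379.182671840599
side [ -68.59385324  691.18182151 1031.82535041] [-2.35320819  0.01574191 -2.52991284] 493.6690887773291
wrist [ 228.70457041 -504.6708101   384.74437858] [ 2.89509169e+00  5.11943658e-04 -1.27310779e+00] 294.3035298145106
{'clock': 0.15, 'joints': array([-1.33960291e+00,  3.00290626e-01,  1.52144065e+00, -7.41675232e-06,
        1.32069166e+00, -6.66158640e-02]), 'qd': array([ 1.57121050e-03, -2.82969782e-03, -3.85944790e-03,  1.93183517e-04,
       -4.88622125e-04, -3.50596977e-05]), 'effort': array([ 4.02651485e-04, -5.31959116e+01, -3.52821422e+01,  7.08411983e-02,
        2.35943415e-02, -7.70427459e-05]), 'eef_pos': array([ 161.32591954, -525.59966451,  205.04473621]), 'eef_rot': array([-3.14076374e+00, -4.81002268e-05,  2.97811102e-01]), 'wrist_force': array([ 0.02347346, -0.4097247 , -0.56279161]), 'moment': array([-0.04559914,  0.00868984, -0.05195934]), 'finger_force': 0.0, 'finger_gap': 94.16245920101763}
```

View pics/scene0.png

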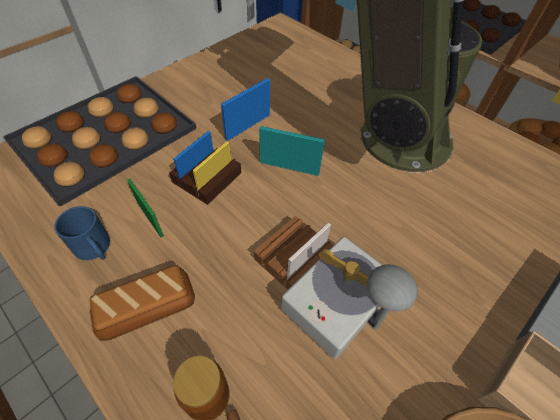

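View pics/side0.png

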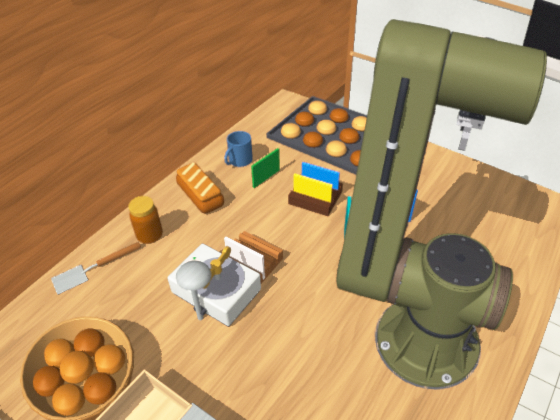

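Blue-card candidates in the scene view are the blue one in the stand (195,155), a larger free-standing blue one (247,108), a turquoise one (290,150) and a green one (145,207). The smaller blue one, in the stand beside the yellow card, fits the description. I'll confirm this in a crop with measured sizes.

```bash
cat > m.py <<'E'
from h import *
import pickle
a=pickle.load(open("c0.pkl","rb"))
f=a["scene"]["frame"]
cv2.imwrite("pics/crop1.png",np.hstack([cv2.resize(f[90:215,155:295],None,fx=2.8,fy=2.8,interpolation=2),cv2.resize(f[210:350,240:420],(400,350),interpolation=2)]))
W=cloud(a["scene"]); S=cloud(a["side"])
hs=cv2.cvtColor(f,cv2.COLOR_BGR2HSV); hs2=cv2.cvtColor(a["side"]["frame"],cv2.COLOR_BGR2HSV)
def rep(n,P):
    P=P[np.isfinite(P).all(1)]
    if len(P)<15: print(n,len(P));return
    r=cv2.minAreaRect(P[:,:2].astype(np.float32)); print(n,len(P),"zmax %.0f zmin %.0f"%tuple(np.percentile(P[:,2],[99,1])),np.round(r[0],1),np.round(r[1],1),round(r[2],1))
    m=P[:,:2].mean(0); d=np.linalg.svd(P[:,:2]-m)[2][0] if len(P)<4000 else None
    if d is not None:
        t=(P[:,:2]-m)@d; print("   mean",m.round(1),"dir deg",np.degrees(np.arctan2(d[1],d[0])).round(1),"ends",(m+d*t.min()).round(1),(m+d*t.max()).round(1),"len",np.ptp(t).round(1))
def box(W,u0,u1,v0,v1,mask): 
    m=np.zeros(W.shape[:2],bool); m[v0:v1,u0:u1]=1; return W[m&mask]
bl=lambda h:(h[...,0]>98)&(h[...,0]<125)&(h[...,1]>140)
ye=lambda h:(h[...,0]>22)&(h[...,0]<35)&(h[...,1]>140)
rep("blue stand scene",box(W,165,225,125,185,bl(hs)))
rep("blue big scene",box(W,215,280,75,140,bl(hs)))
rep("yellow scene",box(W,185,240,140,190,ye(hs)))
rep("blue side",box(S,290,345,155,195,bl(hs2)))
rep("yellow side",box(S,285,340,170,205,ye(hs2)))
for n,C,b in(("scene",W,(220,430,200,360)),("side",S,(150,290,220,330))):
    P=box(C,*b,np.ones(C.shape[:2],bool))
    rep(n+" case top",P[abs(P[:,2]-74)<4])
    rep(n+" key",P[(P[:,2]>112)&(P[:,2]<135)])
    rep(n+" bell",P[P[:,2]>150])
    wh=P[(P[:,2]>82)&(P[:,2]<100)]; rep(n+" whitecard?",wh)
    rep(n+" ledge 43",P[abs(P[:,2]-43)<3])
for n,C,b in(("scene",W,(160,250,120,210)),("side",S,(280,350,150,220))):
    P=box(C,*b,np.ones(C.shape[:2],bool)); rep(n+" stand 43",P[abs(P[:,2]-43)<3])
    rep(n+" cardtops",P[(P[:,2]>94)&(P[:,2]<103)])
E
python3 m.py
```

```text
blue stand scene 861 zmax 100 zmin 35 [ 460.8 -309. ] [196.2  19.7] 15.1
   mean [ 499.7 -296.3] dir deg 10.5 ends [ 364.4 -321.4] [ 556.2 -285.8] len 195.1
blue big scene 1799 zmax 124 zmin 5 [ 214.2 -383.1] [316.7  91.3] 30.7
   mean [ 292.8 -336.5] dir deg 0.6 ends [  80.9 -338.6] [ 371.1 -335.7] len 290.2
yellow scene 835 zmax 100 zmin 35 [ 491.1 -261.7] [121.  54.] 9.6
   mean [ 491.  -237.3] dir deg 9.6 ends [ 427.4 -248. ] [ 546.7 -227.9] len 120.9
blue side 497 zmax 101 zmin 40 [ 499.7 -297.5] [120.5  13.8] 10.8
   mean [ 495.9 -297.9] dir deg -170.2 ends [ 559.1 -287.1] [ 440.3 -307.5] len 120.6
yellow side 676 zmax 101 zmin 1 [ 531.4 -255.5] [ 68.8 197.8] 69.8
   mean [ 490.1 -239. ] dir deg -175.7 ends [ 605.5 -230.3] [ 429.6 -243.5] len 176.5
scene case top 5413 zmax 78 zmin 71 [513.2 170.8] [189.2 191. ] 88.9
scene key 539 zmax 133 zmin 112 [497.9 161.5] [25.3 99.1] 1.2
   mean [501.5 163.8] dir deg 98.6 ends [509.3 112. ] [494.3 210.9] len 100.1
scene bell 1831 zmax 184 zmin 160 [497.6 250.1] [73.6 79.1] 9.9
   mean [503.3 251.9] dir deg 107.2 ends [514.9 214.1] [491.4 
[... 945 characters left out ...]
] 9.4
   mean [502.1 101.5] dir deg -84.5 ends [486.2 266.1] [513.  -11.3] len 278.7
scene stand 43 322 zmax 46 zmin 40 [ 475.  -320.6] [252.3 223.8] 46.7
   mean [ 482.  -270.9] dir deg 25.4 ends [ 314.  -350.5] [ 557.  -235.4] len 268.8
scene cardtops 327 zmax 100 zmin 94 [ 491.9 -270. ] [120.3  69.9] 9.3
   mean [ 493.9 -268.5] dir deg 13.3 ends [ 432.6 -283. ] [ 552.1 -254.8] len 122.8
side stand 43 125 zmax 46 zmin 40 [ 461.8 -224.7] [150.4 158.9] 35.7
   mean [ 473.8 -244.1] dir deg 24.3 ends [ 390.9 -281.6] [ 547.  -211.1] len 171.2
side cardtops 217 zmax 102 zmin 94 [ 495.7 -269.8] [121.6  76.4] 8.4
   mean [ 495.5 -268.4] dir deg -162.4 ends [ 556.  -249.2] [ 434.1 -287.9] len 128.0
```

View pics/crop1.png

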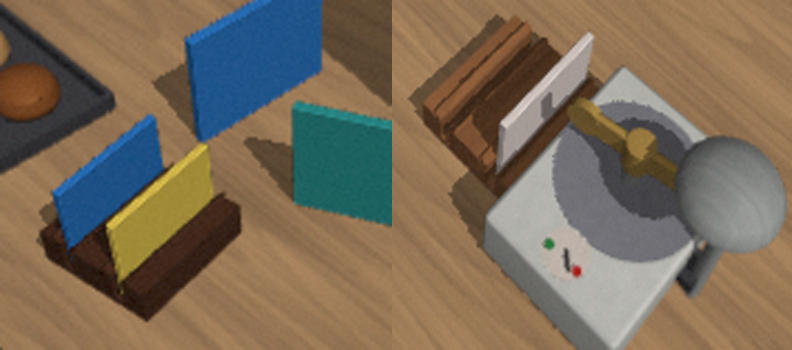

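The crop confirms it: the blue card in the dark stand (crop about (110,180)) is 120 mm long with its top at z 100. The blue card behind it (255,65) is larger, with its top at 124. The key's wings point at the white card and under the bell. The gauge needle is near red. Next I'll refine the timer pose.

```bash
cat > m2.py <<'E'
from m import *
print("=====")
M=[]
for n,C,H,b in(("scene",W,hs,(220,430,200,360)),("side",S,hs2,(150,290,220,330))):
    white=(H[...,1]<60)&(H[...,2]>120)
    m=np.zeros(C.shape[:2],bool); m[b[2]:b[3],b[0]:b[1]]=1
    near=(abs(C[...,0]-500)<160)&(abs(C[...,1]-150)<170)
    P=C[m&near&white&(abs(C[...,2]-74)<3)]; rep(n+" casewhite",P)
    # robust extents for angles
    best=[]
    for th in np.radians(np.arange(-5,25,.5)):
        R=np.array([[np.cos(th),np.sin(th)],[-np.sin(th),np.cos(th)]]); q=P[:,:2]@R.T
        lo=np.percentile(q,1,0);hi=np.percentile(q,99,0); best.append((np.prod(hi-lo),np.degrees(th),lo,hi,R.T@((lo+hi)/2)))
    bb=min(best,key=lambda t:t[0]); print("  rect",np.round(bb[1],1),"ext",(bb[3]-bb[2]).round(1),"c",bb[4].round(1))
    P=C[m&near&white&(C[...,2]>82)&(C[...,2]<101)&(C[...,1]<130)]; rep(n+" whitecard",P)
    P=C[m&near&(C[...,2]>128)&(C[...,2]<135)&(C[...,1]<205)]; rep(n+" boss/wings",P)
    P=C[m&near&(C[...,2]>129.8)&(C[...,2]<135)&(C[...,1]<205)]; rep(n+" boss",P)
    P=C[m&near&(C[...,2]>38)&(C[...,2]<47)&(C[...,1]<90)]; rep(n+" ledge",P)
    P=C[m&near&(C[...,2]>158)]
    from scipy.optimize import least_squares
    # cap: R sphere s.t. base radius 40,h 25
    r=least_squares(lambda p:np.hypot(np.linalg.norm((P-[p[0],p[1],p[2]]),axis=1),0)-p[3],[497,250,138,45],loss="soft_l1");print("  bell",r.x.round(1))
f=a["side"]["frame"]; cv2.imwrite("pics/x.png",f)
E
python3 m2.py | sed -n '/=====/,$p'
```

```text
=====
scene casewhite 3012 zmax 77 zmin 71 [512.5 172. ] [188.5 187.9] 0.6
   mean [550.8 176. ] dir deg 30.1 ends [420.7 100.7] [620. 216.] len 230.3
  rect 14.5 ext [198.3 149.2] c [516.1 166.2]
scene whitecard 332 zmax 100 zmin 83 [492.4  76.2] [121.9   8.9] 1.1
   mean [495.6  77.8] dir deg 1.3 ends [431.4  76.4] [553.3  79.1] len 121.9
scene boss/wings 259 zmax 133 zmin 128 [497.7 160.2] [25.3 88.7] 0.5
   mean [499.3 164.5] dir deg 99.1 ends [507.2 115.4] [492.9 204.5] len 90.2
scene boss 179 zmax 133 zmin 130 [502.2 160.8] [25.  87.3] 17.4
   mean [499.4 164.3] dir deg 98.6 ends [506.7 116.3] [493.3 204.1] len 88.8
scene ledge 667 zmax 46 zmin 38 [499.6  38.9] [130.5 104.1] 1.4
   mean [504.3  40.6] dir deg 4.0 ends [432.8  35.6] [566.7  45. ] len 134.2
  bell [493.8 249.9 132.2  52.6]
side casewhite 1333 zmax 77 zmin 71 [513.5 172. ] [190.6 190. ] 1.6
   mean [495.7 169.9] dir deg 164.7 ends [612.5 138. ] [408.  193.9] len 212.0
  rect 1.5 ext [185.4 166.5] c [513.9 162.9]
side whitecard 260 zmax 101 zmin 82 [494.5  76.7] [121.2  12.4] 1.6
   mean [492.1  78.4] dir deg -178.3 ends [555.1  80.3] [433.9  76.6] len 121.2
side boss/wings 121 zmax 134 zmin 128 [500.3 160.5] [84.6 24.4] 89.9
   mean [501.7 163.8] dir deg 99.4 ends [509.1 118.5] [495.2 203.1] len 85.8
side boss 80 zmax 134 zmin 130 [499.5 160.4] [20.7 85.3] 3.2
   mean [501.1 165.3] dir deg 99.3 ends [508.8 118.4] [494.9 203.1] len 85.8
side ledge 386 zmax 47 zmin 38 [502.1  39.2] [133.  102.2] 1.0
   mean [493.7  33.7] dir deg 155.1 ends [568.   -0.7] [427.9  64.2] len 154.4
  bell [498.  250.5 134.3  50.4]
```

```bash
cat > go.py <<'E'
import sys,numpy as np
from cell import manip
s=manip.read_state(); p=np.array(s["eef_pos"]); yaw=s["eef_rot"][2]
X=np.array([np.cos(yaw),np.sin(yaw)]); Y=np.array([X[1],-X[0]])
print("pos",p.round(1),"rot",np.round(s["eef_rot"],3),"t",s["clock"],"j",np.round(s["joints"],2),"F",np.round(s["wrist_force"],1))
for t in sys.argv[1:]:
    x,y,z,w=map(float,t.split(","))
    d=np.array([x,y])-p[:2]
    print(t,"->",np.round([d@X/1000,d@Y/1000,(p[2]-z)/1000,yaw-w],4))
E
python3 go.py 499.3,-298.5,160,0.169 499.3,-298.5,65,0.169
```

```text
pos [ 161.3 -525.6  205. ] rot [-3.141 -0.     0.298] t 0.15 j [-1.34  0.3   1.52 -0.    1.32 -0.07] F [ 0.  -0.4 -0.6]
499.3,-298.5,160,0.169 -> [ 0.3897 -0.1179  0.045   0.1288]
499.3,-298.5,65,0.169 -> [ 0.3897 -0.1179  0.14    0.1288]
```

move_arm(moves=[[0.39, -0.118, 0, 0.129], [0.39, -0.118, 0, 0.129], [0.39, -0.118, 0, 0.129], [0.39, -0.118, 0, 0.129], [0.39, -0.118, 0, 0.129], [0.39, -0.118, 0, 0.129], [0.39, -0.118, 0, 0.129], [0.39, -0.118, 0, 0.129], [0.39, -0.118, 0.02, 0.129], [0.39, -0.118, 0.04, 0.129], [0.39, -0.118, 0.04, 0.129], [0.39, -0.118, 0.04, 0.129]], jaw=0.04)

```text
clock: 1.35
eef_pos: [499.5, -298.7, 165.8]
eef_rot: [-3.141, 0.0, 0.169]
wrist_force: [0.3, -0.5, 0.2]
finger_gap: 40.2
finger_force: 0.0
```

```bash
python3 go.py 499.3,-298.5,65,0.169; python3 - <<'E'
from h import *
c=cam("wrist"); cv2.imwrite("pics/w1.png",c["frame"])
W=cloud(c);f=c["frame"];h=cv2.cvtColor(f,cv2.COLOR_BGR2HSV)
for n,lo,hi in(("blue",98,125),("yel",22,35)):
    m=(h[...,0]>lo)&(h[...,0]<hi)&(h[...,1]>140)&(abs(W[...,2]-98)<4)&(abs(W[...,0]-495)<80)&(abs(W[...,1]+270)<60)
    P=W[m]; print(n,len(P)); 
    if len(P)>10: print(cv2.minAreaRect(P[:,:2].astype(np.float32)),P.mean(0))
E
```

```text
pos [ 499.5 -298.7  165.8] rot [-3.141  0.     0.169] t 1.35 j [-0.6   0.4   1.47 -0.    1.26  0.8 ] F [ 0.3 -0.5  0.2]
499.3,-298.5,65,0.169 -> [-1.000e-04 -2.000e-04  1.008e-01 -5.000e-04]
blue 1133
((497.81097412109375, -299.5409851074219), (118.54146575927734, 7.298192024230957), 9.887643814086914) [ 501.90257185 -298.96165168   98.40258131]
yel 1084
((495.2481994628906, -240.0891571044922), (103.89126586914062, 8.47755241394043), 9.724985122680664) [ 500.18896691 -239.50256723   98.16651962]
```

View pics/w1.png

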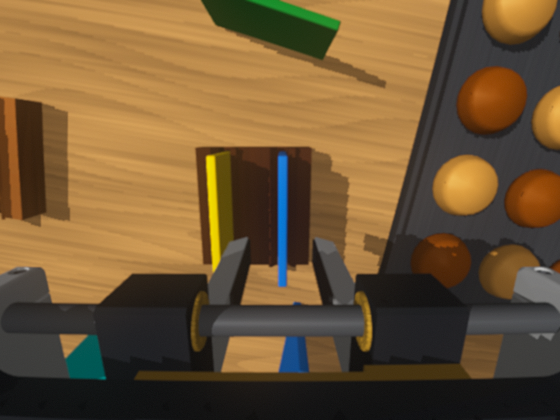

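The wrist view shows the blue card's top edge, about (283,155) to (283,285), centred between the open fingers. The yellow card at (218,210) is clear of them. I'll go down and grip.

move_arm(moves=[[-0.001, 0, 0.03, 0], [-0.001, 0, 0.06, 0], [-0.001, 0, 0.085, 0], [-0.001, 0, 0.1, 0], [-0.001, 0, 0.1, 0], [-0.001, 0, 0.1, 0]])

```text
clock: 2.0
eef_pos: [499.1, -299.3, 66.8]
eef_rot: [3.14, -0.001, 0.168]
wrist_force: [-0.5, 0.0, -0.3]
finger_gap: 40.1
finger_force: 0.0
```

move_arm(moves=[[0, 0, 0, 0], [0, 0, 0, 0], [0, 0, 0, 0], [0, 0, 0, 0], [0, 0, 0, 0], [0, 0, 0, 0]], jaw=0, squeeze=30)

```text
clock: 2.6
eef_pos: [498.7, -298.8, 65.7]
eef_rot: [3.141, -0.0, 0.169]
wrist_force: [-1.2, -0.3, 1.8]
finger_gap: 7.8
finger_force: 30.0
```

move_arm(moves=[[0, 0, -0.015, 0], [0, 0, -0.03, 0], [0, 0, -0.05, 0], [0, 0, -0.08, 0], [0, 0, -0.12, 0], [0, 0, -0.14, 0], [0, 0, -0.14, 0], [0, 0, -0.14, 0]])

```text
clock: 3.4
eef_pos: [498.4, -298.5, 205.6]
eef_rot: [3.142, -0.0, 0.169]
wrist_force: [-0.3, -0.1, -1.1]
finger_gap: 8.5
finger_force: 30.0
```

```bash
python3 go.py 502,16.4,206,0.023 502,16.4,120,0.023
```

```text
pos [ 498.4 -298.5  205.6] rot [ 3.142 -0.     0.169] t 3.4 j [-0.6   0.37  1.43  0.    1.34  0.8 ] F [-0.3 -0.1 -1.1]
502,16.4,206,0.023 -> [ 0.0564 -0.3099 -0.0004  0.1458]
502,16.4,120,0.023 -> [ 0.0564 -0.3099  0.0856  0.1458]
```

move_arm(moves=[[0.01, -0.04, 0, 0.02], [0.02, -0.09, 0, 0.05], [0.03, -0.14, 0, 0.08], [0.035, -0.19, 0, 0.1], [0.045, -0.24, 0, 0.12], [0.052, -0.28, 0, 0.146], [0.056, -0.31, 0, 0.146], [0.056, -0.31, 0, 0.146], [0.056, -0.31, 0.02, 0.146], [0.056, -0.31, 0.02, 0.146]])

```text
clock: 4.4
eef_pos: [500.3, 16.0, 182.6]
eef_rot: [-3.141, 0.005, 0.023]
wrist_force: [0.3, 0.3, -0.9]
finger_gap: 8.0
finger_force: 30.0
```

```bash
python3 go.py 502,16.4,120,0.023; python3 - <<'E'
from h import *
c=cam("wrist"); cv2.imwrite("pics/w2.png",c["frame"])
W=cloud(c)
np.save("w2.npy",W)
near=(abs(W[...,0]-500)<90)
P=W[near&(abs(W[...,2]-98)<4)&(abs(W[...,1]-76)<15)]; print("white",len(P),cv2.minAreaRect(P[:,:2].astype(np.float32)))
P=W[near&(abs(W[...,2]-43)<2)&(W[...,1]>-30)&(W[...,1]<60)]; print("ledge",len(P))
x=P[:,0]
for lo in np.arange(440,570,15):
    q=P[(x>lo)&(x<lo+15)]
    if len(q)>5: 
        h=np.histogram(q[:,1],np.arange(-26,62,2))[0]; print(lo,''.join('#' if k>1 else '.' for k in h))
E
```

```text
pos [500.3  16.  182.6] rot [-3.141  0.005  0.023] t 4.4 j [-0.04  0.21  1.68 -0.    1.25  1.51] F [ 0.3  0.3 -0.9]
502,16.4,120,0.023 -> [ 0.0017 -0.0004  0.0626 -0.0002]
white 1071 ((497.13616943359375, 75.97433471679688), (112.17884063720703, 8.373952865600586), 1.3061972856521606)
ledge 765
455 .............###..........###..............
470 .............###..........###..............
485 ..............###.........###..............
500 ..............###.........###..............
515 ..............####........####.............
530 ..............###.........####.............
545 ..............####.........###.............
560 ..............####.........###.............
```

View pics/w2.png

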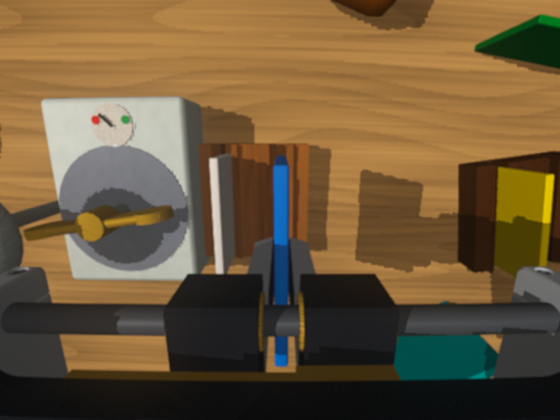

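The blue card hangs over the empty slot at (281,165–360), with the white card at (222,210) clear. On the gauge at (112,124) the needle is just past red, so q is about 1.43. I'll lower the card now.

move_arm(moves=[[0.001, 0, 0.03, 0], [0.001, 0, 0.06, 0], [0.001, 0, 0.075, 0], [0.001, 0, 0.085, 0], [0.001, 0, 0.085, 0]])

```text
clock: 4.95
eef_pos: [502.4, 15.9, 99.8]
eef_rot: [-3.141, 0.002, 0.022]
wrist_force: [-0.7, 0.2, -0.4]
finger_gap: 7.7
finger_force: 30.0
```

move_arm(moves=[[0, 0, 0.008, 0], [0, 0, 0.016, 0], [0, 0, 0.023, 0], [0, 0, 0.027, 0], [0, 0, 0.03, 0], [0, 0, 0.03, 0]])

```text
clock: 5.55
eef_pos: [502.6, 16.3, 70.2]
eef_rot: [-3.142, 0.0, 0.023]
wrist_force: [0.1, 0.3, -0.6]
finger_gap: 7.6
finger_force: 30.0
```

move_arm(moves=[[0, 0, 0.002, 0], [0, 0, 0.004, 0], [0, 0, 0.005, 0], [0, 0, 0.005, 0]])

```text
clock: 5.95
eef_pos: [502.8, 16.3, 65.7]
eef_rot: [3.142, -0.0, 0.023]
wrist_force: [0.0, -0.6, 1.7]
finger_gap: 7.5
finger_force: 30.0
```

move_arm(moves=[[0, 0, 0, 0], [0, 0, 0, 0], [0, 0, 0, 0], [0, 0, 0, 0]], jaw=0.036)

```text
clock: 6.35
eef_pos: [502.7, 16.3, 65.4]
eef_rot: [-3.142, -0.0, 0.023]
wrist_force: [-0.2, 0.9, -0.3]
finger_gap: 34.9
finger_force: 0.0
```

move_arm(moves=[[0, 0, -0.02, 0], [0, 0, -0.05, 0], [0, 0, -0.09, 0], [0, 0, -0.13, 0], [0, 0, -0.15, 0], [0, 0, -0.15, 0]])

```text
clock: 6.95
eef_pos: [503.8, 16.3, 218.2]
eef_rot: [3.141, -0.005, 0.023]
wrist_force: [0.8, -0.2, -1.1]
finger_gap: 36.1
finger_force: 0.0
```

```bash
python3 - <<'E'
from h import *
c=cam("wrist"); W=cloud(c);h=cv2.cvtColor(c["frame"],cv2.COLOR_BGR2HSV);cv2.imwrite("pics/w3.png",c["frame"])
near=(abs(W[...,0]-500)<90)
m=(h[...,0]>98)&(h[...,0]<125)&(h[...,1]>140)&near&(abs(W[...,1]-16)<20)&(W[...,2]>85)
P=W[m];print(len(P),P[:,2].mean(),cv2.minAreaRect(P[:,:2].astype(np.float32)))
P=W[near&(W[...,2]>112)&(W[...,2]<135)&(abs(W[...,1]-176)<65)&(W[...,1]<208)]
m=P[:,:2].mean(0);d=np.linalg.svd(P[:,:2]-m,full_matrices=False)[2][0];print("key",m,np.degrees(np.arctan2(d[1],d[0])))
# offset of line from axis guess
n=np.array([-d[1],d[0]]);print("axis off line",(np.array([497.7,176.4])-m)@n)
E
O="497.7,176.4"
python3 - <<'E'
import numpy as np
# finger centre positions, timer angle a (deg), radius 45
for a in (-50,-60,-70,-90,-120,-150,-180,-205):
    t=np.radians(a+1.3); print(a,(np.array([497.7,176.4])+45*np.array([np.cos(t),np.sin(t)])).round(1))
E
```

```text
827 98.33808499452718 ((501.5433654785156, 16.97607421875), (118.96886444091797, 7.57615327835083), 1.4385300874710083)
key [500.54040942 160.40050166] -80.53510961884339
axis off line -0.17073294545335502
-50 [527.4 142.6]
-60 [521.1 137.9]
-70 [514.  134.5]
-90 [498.7 131.4]
-120 [476.1 136.9]
-150 [459.2 153. ]
-180 [452.7 175.4]
-205 [456.5 194.5]
```

The card stands down on the slot floor: top at 98.3, y within 0.6 mm, angle good. The key's wing is at -81.8° in timer axes. I'll close the fingers and go behind that wing.

move_arm(moves=[[0.01, -0.045, 0, 0], [0.02, -0.09, 0, 0], [0.027, -0.125, 0, 0], [0.027, -0.125, 0, 0], [0.027, -0.125, 0.03, 0], [0.027, -0.125, 0.07, 0], [0.027, -0.125, 0.1, 0], [0.027, -0.125, 0.11, 0], [0.027, -0.125, 0.11, 0], [0.027, -0.125, 0.11, 0]], jaw=0)

```text
clock: 8.0
eef_pos: [527.4, 141.8, 106.5]
eef_rot: [-3.141, -0.001, 0.023]
wrist_force: [0.8, 0.1, 0.8]
finger_gap: 0.5
finger_force: 0.0
```

```bash
cat > arc.py <<'E'
import sys,numpy as np
from cell import manip
# args: r, angles of finger centre in timer axes (deg)
s=manip.read_state(); p=np.array(s["eef_pos"]); th=.023; yaw=s["eef_rot"][2]
R=lambda a:np.array([[np.cos(a),-np.sin(a)],[np.sin(a),np.cos(a)]])
O=np.array([497.7,176.4]); t=R(-th)@(p[:2]-O)
print("now r %.1f ang %.1f z %.1f"%(np.hypot(*t),np.degrees(np.arctan2(t[1],t[0])),p[2]),"t",round(s["clock"],2),"j6",s["joints"][5].round(2),"F",np.round(s["wrist_force"],1))
r=float(sys.argv[1])
out=[]
for a in np.linspace(float(sys.argv[2]),float(sys.argv[3]),int(sys.argv[4])):
    w=O+R(th)@(r*np.array([np.cos(np.radians(a)),np.sin(np.radians(a))]))
    d=R(-yaw)@(w-p[:2]); out.append([round(d[0]/1000,3),round(-d[1]/1000,3)])
print(out)
E
python3 arc.py 46 -60 -125 12; python3 arc.py 46 -130 -200 12
```

```text
now r 45.6 ang -50.7 z 106.5 t 8.0 j6 1.74 F [0.8 0.1 0.8]
[[np.float64(-0.006), np.float64(0.005)], [np.float64(-0.01), np.float64(0.007)], [np.float64(-0.015), np.float64(0.008)], [np.float64(-0.019), np.float64(0.01)], [np.float64(-0.024), np.float64(0.01)], [np.float64(-0.029), np.float64(0.011)], [np.float64(-0.033), np.float64(0.01)], [np.float64(-0.038), np.float64(0.01)], [np.float64(-0.043), np.float64(0.009)], [np.float64(-0.047), np.float64(0.007)], [np.float64(-0.051), np.float64(0.005)], [np.float64(-0.055), np.float64(0.002)]]
now r 45.6 ang -50.7 z 106.5 t 8.0 j6 1.74 F [0.8 0.1 0.8]
[[np.float64(-0.058), np.float64(-0.0)], [np.float64(-0.062), np.float64(-0.004)], [np.float64(-0.065), np.float64(-0.007)], [np.float64(-0.068), np.float64(-0.012)], [np.float64(-0.071), np.float64(-0.016)], [np.float64(-0.073), np.float64(-0.021)], [np.float64(-0.074), np.float64(-0.026)], [np.float64(-0.075), np.float64(-0.031)], [np.float64(-0.075), np.float64(-0.036)], [np.float64(-0.075), np.float64(-0.041)], [np.float64(-0.074), np.float64(-0.046)], [np.float64(-0.072), np.float64(-0.051)]]
```

move_arm(moves=[[-0.006, 0.005, 0, 0], [-0.01, 0.007, 0, 0], [-0.015, 0.008, 0, 0], [-0.019, 0.01, 0, 0], [-0.024, 0.01, 0, 0], [-0.029, 0.011, 0, 0], [-0.033, 0.01, 0, 0], [-0.038, 0.01, 0, 0], [-0.043, 0.009, 0, 0], [-0.047, 0.007, 0, 0], [-0.051, 0.005, 0, 0], [-0.055, 0.002, 0, 0]])

```text
clock: 9.2
eef_pos: [473.6, 138.3, 107.0]
eef_rot: [-3.142, -0.006, 0.022]
wrist_force: [10.2, -3.6, 0.7]
finger_gap: 0.5
finger_force: 4.5
```

```bash
python3 arc.py 46 -130 -205 12|sed 's/np.float64//g'
```

```text
now r 45.1 ang -123.6 z 107.0 t 9.2 j6 1.76 F [10.2 -3.6  0.7]
[[(-0.005), (-0.002)], [(-0.009), (-0.006)], [(-0.012), (-0.01)], [(-0.015), (-0.015)], [(-0.017), (-0.02)], [(-0.019), (-0.025)], [(-0.02), (-0.03)], [(-0.021), (-0.036)], [(-0.021), (-0.041)], [(-0.02), (-0.047)], [(-0.019), (-0.052)], [(-0.017), (-0.057)]]
```

move_arm(moves=[[-0.005, -0.002, 0, 0], [-0.009, -0.006, 0, 0], [-0.012, -0.01, 0, 0], [-0.015, -0.015, 0, 0], [-0.017, -0.02, 0, 0], [-0.019, -0.025, 0, 0], [-0.02, -0.03, 0, 0], [-0.021, -0.036, 0, 0], [-0.021, -0.041, 0, 0], [-0.02, -0.047, 0, 0], [-0.019, -0.052, 0, 0], [-0.018, -0.055, 0, 0]])

```text
clock: 10.4
eef_pos: [452.3, 192.1, 105.8]
eef_rot: [3.14, 0.0, 0.023]
wrist_force: [-1.7, -10.0, 0.7]
finger_gap: 0.8
finger_force: 4.2
```

```bash
python3 arc.py 46 -10 -10 1|sed 's/np.float64//g'
```

```text
now r 48.0 ang 159.6 z 105.8 t 10.4 j6 1.88 F [ -1.7 -10.    0.7]
[[(0.09), (0.025)]]
```

move_arm(moves=[[0, 0.005, 0, 0], [0, 0.005, -0.02, 0], [0, 0.005, -0.037, 0], [0.005, 0.008, -0.037, 0], [0.05, 0.014, -0.037, 0], [0.091, 0.021, -0.037, 0], [0.091, 0.021, -0.037, 0], [0.091, 0.021, -0.037, 0], [0.091, 0.021, -0.015, 0], [0.091, 0.021, 0, 0], [0.091, 0.021, 0, 0], [0.091, 0.021, 0, 0]])

```text
clock: 11.6
eef_pos: [543.7, 174.4, 106.0]
eef_rot: [-3.142, -0.0, 0.023]
wrist_force: [-0.7, 0.3, 0.9]
finger_gap: 0.2
finger_force: 0.0
```

```bash
python3 arc.py 46 -10 -82 12|sed 's/np.float64//g';  python3 - <<'E'
from h import *
c=cam("scene"); W=cloud(c)
near=(abs(W[...,0]-498)<70)
P=W[near&(W[...,2]>112)&(W[...,2]<134)&(abs(W[...,1]-176)<65)]
P=P[np.hypot(P[:,0]-497.7,P[:,1]-176.4)>12]
f=c["frame"][200:350,230:430]; cv2.imwrite("pics/s4.png",cv2.resize(f,None,fx=3,fy=3,interpolation=2))
h,e=np.histogram((np.degrees(np.arctan2(P[:,1]-176.4,P[:,0]-497.7))-1.3),np.arange(-180,181,10));print([(int(a),int(b)) for a,b in zip(e,h) if b>3])
E
```

```text
now r 46.0 ang -3.8 z 106.0 t 11.6 j6 1.79 F [-0.7  0.3  0.9]
[[(-0.001), (0.005)], [(-0.002), (0.01)], [(-0.004), (0.015)], [(-0.006), (0.02)], [(-0.009), (0.024)], [(-0.012), (0.028)], [(-0.016), (0.032)], [(-0.02), (0.035)], [(-0.025), (0.038)], [(-0.029), (0.04)], [(-0.034), (0.041)], [(-0.04), (0.043)]]
[(-50, 53), (-20, 16), (-10, 30), (0, 29), (10, 14)]
```

View pics/s4.png

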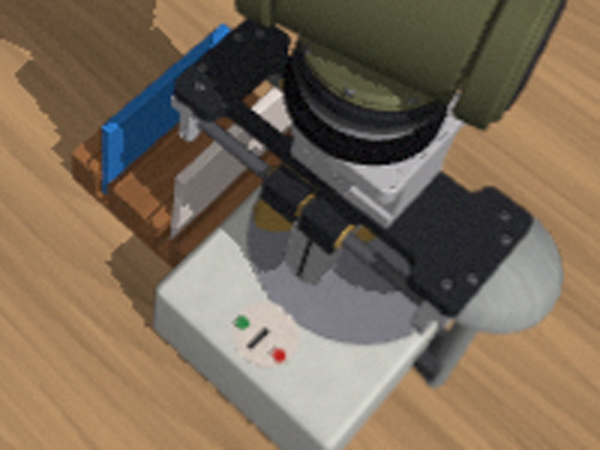

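The blue card stands in the slot at (150,110). One wing lies at about -45°, just clockwise of the fingers. I'll push it now.

move_arm(moves=[[-0.001, 0.005, 0, 0], [-0.002, 0.01, 0, 0], [-0.004, 0.015, 0, 0], [-0.006, 0.02, 0, 0], [-0.009, 0.024, 0, 0], [-0.012, 0.028, 0, 0], [-0.016, 0.032, 0, 0], [-0.02, 0.035, 0, 0], [-0.025, 0.038, 0, 0], [-0.029, 0.04, 0, 0], [-0.034, 0.041, 0, 0], [-0.04, 0.043, 0, 0]])

```text
clock: 12.85
eef_pos: [506.7, 130.9, 106.4]
eef_rot: [-3.14, -0.005, 0.022]
wrist_force: [12.6, 7.1, -2.5]
finger_gap: 0.8
finger_force: 6.3
```

```bash
python3 arc.py 46 -87 -147 12|sed 's/np.float64//g'
```

```text
now r 46.4 ang -80.1 z 106.4 t 12.85 j6 1.73 F [12.6  7.1 -2.5]
[[(-0.006), (0.0)], [(-0.01), (0.0)], [(-0.014), (-0.0)], [(-0.019), (-0.001)], [(-0.023), (-0.002)], [(-0.027), (-0.004)], [(-0.031), (-0.006)], [(-0.034), (-0.008)], [(-0.038), (-0.011)], [(-0.041), (-0.014)], [(-0.044), (-0.017)], [(-0.047), (-0.021)]]
```

move_arm(moves=[[-0.006, 0, 0, 0], [-0.01, 0, 0, 0], [-0.014, 0, 0, 0], [-0.019, -0.001, 0, 0], [-0.023, -0.002, 0, 0], [-0.027, -0.004, 0, 0], [-0.031, -0.006, 0, 0], [-0.034, -0.008, 0, 0], [-0.038, -0.011, 0, 0], [-0.041, -0.014, 0, 0], [-0.044, -0.017, 0, 0], [-0.047, -0.021, 0, 0]])

```text
clock: 14.05
eef_pos: [459.1, 149.4, 106.3]
eef_rot: [3.141, -0.004, 0.022]
wrist_force: [9.3, -7.2, 1.2]
finger_gap: 0.3
finger_force: 4.5
```

```bash
python3 arc.py 46 -152 -205 12|sed 's/np.float64//g'
```

```text
now r 47.1 ang -146.3 z 106.3 t 14.05 j6 1.79 F [ 9.3 -7.2  1.2]
[[(-0.001), (-0.005)], [(-0.003), (-0.008)], [(-0.004), (-0.012)], [(-0.006), (-0.015)], [(-0.006), (-0.019)], [(-0.007), (-0.023)], [(-0.007), (-0.027)], [(-0.007), (-0.031)], [(-0.006), (-0.035)], [(-0.005), (-0.038)], [(-0.004), (-0.042)], [(-0.003), (-0.046)]]
```

move_arm(moves=[[-0.001, -0.005, 0, 0], [-0.003, -0.008, 0, 0], [-0.004, -0.012, 0, 0], [-0.006, -0.015, 0, 0], [-0.006, -0.019, 0, 0], [-0.007, -0.023, 0, 0], [-0.007, -0.027, 0, 0], [-0.007, -0.031, 0, 0], [-0.006, -0.035, 0, 0], [-0.005, -0.038, 0, 0], [-0.004, -0.042, 0, 0], [-0.003, -0.046, 0, 0]])

```text
clock: 15.25
eef_pos: [453.2, 194.5, 105.2]
eef_rot: [3.139, 0.002, 0.022]
wrist_force: [-1.9, -11.8, 0.1]
finger_gap: 0.5
finger_force: 4.9
```

```bash
python3 arc.py 46 -5 -5 1|sed 's/np.float64//g'
```

```text
now r 48.1 ang 156.6 z 105.2 t 15.25 j6 1.88 F [ -1.9 -11.8   0.1]
[[(0.09), (0.023)]]
```

move_arm(moves=[[0, 0.005, 0, 0], [0, 0.005, -0.02, 0], [0, 0.005, -0.037, 0], [0.005, 0.008, -0.037, 0], [0.05, 0.016, -0.037, 0], [0.09, 0.023, -0.037, 0], [0.09, 0.023, -0.037, 0], [0.09, 0.023, -0.037, 0], [0.09, 0.023, -0.015, 0], [0.09, 0.023, 0, 0], [0.09, 0.023, 0, 0], [0.09, 0.023, 0, 0]])

```text
clock: 16.45
eef_pos: [543.7, 175.4, 105.9]
eef_rot: [-3.141, -0.0, 0.023]
wrist_force: [0.2, 0.6, 0.3]
finger_gap: 0.5
finger_force: 0.0
```

```bash
python3 arc.py 46 -9 -42 10|sed 's/np.float64//g'
```

```text
now r 46.0 ang -2.5 z 105.9 t 16.45 j6 1.8 F [0.2 0.6 0.3]
[[(-0.001), (0.005)], [(-0.001), (0.008)], [(-0.002), (0.011)], [(-0.003), (0.014)], [(-0.004), (0.016)], [(-0.005), (0.019)], [(-0.007), (0.022)], [(-0.008), (0.024)], [(-0.01), (0.027)], [(-0.012), (0.029)]]
```

move_arm(moves=[[-0.001, 0.005, 0, 0], [-0.001, 0.008, 0, 0], [-0.002, 0.011, 0, 0], [-0.003, 0.014, 0, 0], [-0.004, 0.016, 0, 0], [-0.005, 0.019, 0, 0], [-0.007, 0.022, 0, 0], [-0.008, 0.024, 0, 0], [-0.01, 0.027, 0, 0], [-0.012, 0.029, 0, 0]])

```text
clock: 17.45
eef_pos: [533.4, 147.1, 105.9]
eef_rot: [-3.139, -0.002, 0.023]
wrist_force: [4.0, 10.0, -1.2]
finger_gap: 0.4
finger_force: 4.5
```

```bash
python3 arc.py 46 -44 -54 8|sed 's/np.float64//g'
```

```text
now r 46.1 ang -40.7 z 105.9 t 17.45 j6 1.75 F [ 4.  10.  -1.2]
[[(-0.002), (0.002)], [(-0.003), (0.003)], [(-0.004), (0.003)], [(-0.004), (0.004)], [(-0.005), (0.005)], [(-0.006), (0.006)], [(-0.007), (0.006)], [(-0.008), (0.007)]]
```

move_arm(moves=[[-0.002, 0.002, 0, 0], [-0.003, 0.003, 0, 0], [-0.003, 0.003, 0, 0]])

```text
clock: 17.75
eef_pos: [530.5, 143.9, 105.9]
eef_rot: [-3.14, -0.002, 0.023]
wrist_force: [4.8, 8.7, -0.3]
finger_gap: 0.4
finger_force: 3.6
```

move_arm(moves=[[-0.001, 0.001, 0, 0], [-0.002, 0.002, 0, 0], [-0.002, 0.002, 0, 0]])

```text
clock: 18.05
eef_pos: [528.7, 141.9, 106.0]
eef_rot: [-3.14, -0.003, 0.023]
wrist_force: [5.0, 7.4, 0.1]
finger_gap: 0.4
finger_force: 3.7
```

move_arm(moves=[[-0.001, 0.001, 0, 0], [-0.002, 0.002, 0, 0], [-0.002, 0.002, 0, 0]])

```text
clock: 18.35
eef_pos: [527.4, 140.6, 106.2]
eef_rot: [-3.138, -0.005, 0.023]
wrist_force: [10.8, 14.2, -2.9]
finger_gap: 0.3
finger_force: 7.4
```

move_arm(moves=[[-0.001, 0.001, 0, 0], [-0.002, 0.001, 0, 0], [-0.002, 0.001, 0, 0]])

```text
clock: 18.65
eef_pos: [526.5, 140.3, 106.3]
eef_rot: [-3.137, -0.008, 0.023]
wrist_force: [19.8, 20.5, -9.3]
finger_gap: 0.2
finger_force: 12.4
```

The force climbs with little movement, so the key is at its stop. I'll press 1 mm more, then back off, lift and check.

move_arm(moves=[[-0.001, 0.001, 0, 0], [-0.001, 0.001, 0, 0]])

```text
clock: 18.85
eef_pos: [526.0, 140.0, 106.4]
eef_rot: [-3.135, -0.009, 0.023]
wrist_force: [22.4, 26.4, -12.0]
finger_gap: 0.5
finger_force: 15.1
```

move_arm(moves=[[0.003, -0.003, 0, 0], [0.008, -0.008, 0, 0], [0.01, -0.01, -0.02, 0], [0.01, -0.01, -0.06, 0], [0.01, -0.01, -0.1, 0], [-0.02, 0.03, -0.12, 0], [-0.03, 0.08, -0.12, 0], [-0.03, 0.12, -0.12, 0], [-0.03, 0.12, -0.12, 0], [-0.03, 0.12, -0.12, 0]])

```text
clock: 19.85
eef_pos: [495.6, 15.5, 225.5]
eef_rot: [-3.141, 0.0, 0.021]
wrist_force: [-0.2, 0.5, 0.2]
finger_gap: 0.8
finger_force: 0.0
```

```bash
python3 - <<'E'
from h import *
c=cam("wrist"); W=cloud(c);f=c["frame"];h=cv2.cvtColor(f,cv2.COLOR_BGR2HSV);cv2.imwrite("pics/w5.png",f)
near=(abs(W[...,0]-500)<90)
for n,m in(("blue",(h[...,0]>98)&(h[...,0]<125)&(h[...,1]>140)&near&(abs(W[...,1]-16)<20)&(W[...,2]>85)),("white",near&(abs(W[...,2]-98)<4)&(abs(W[...,1]-76)<15))):
    P=W[m];print(n,len(P),P[:,2].mean(),cv2.minAreaRect(P[:,:2].astype(np.float32)))
P=W[near&(W[...,2]>112)&(W[...,2]<135)&(abs(W[...,1]-176)<65)&(W[...,1]<208)]
m=P[:,:2].mean(0);d=np.linalg.svd(P[:,:2]-m,full_matrices=False)[2][0];a=np.degrees(np.arctan2(d[1],d[0]))%180
print("key world",a,"q rad (mod pi, +2pi)",np.radians((1.3-a)%180)+2*np.pi)
E
```

```text
blue 665 99.95487925048823 ((510.5320129394531, 17.120561599731445), (100.91136169433594, 6.599198818206787), 1.2035125494003296)
white 817 98.14860763482031 ((493.3282775878906, 75.69473266601562), (119.09505462646484, 8.332308769226074), 1.277984857559204)
key world 111.63235616665385 q rad (mod pi, +2pi) 7.4991150741782
```

View pics/w5.png

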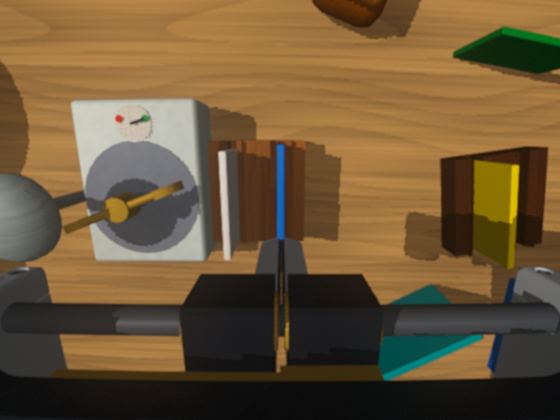

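The gauge needle at (135,121) points at the green dot and the key measures 7.50 rad. The blue card is in its slot at (281,190), and the white and yellow cards are in place. The arm is clear, so I'll hand in.

```bash
python3 -c "
from cell import manip
print(manip.sign_off())"
```

```text
the job is handed in; nothing more can be done
None
```

The blue card stands fully down in the timer's empty slot, the key is wound to its stop (measured 7.50 rad), the yellow and white cards are still standing in their slots, and the job was handed in at about 20 s on the robot's clock; the hand-in call returned no verdict.

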